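# Load the spring-lift cassette magazine and close it up

## Task

Put every pencil-part cassette on the table, flat and right way up, into the spring-lift magazine, one on another, pushing the platform down as the pile grows until the topmost cassette is no higher than the rim. Then lower the heavy cover fully shut under control, without letting it slam, and after that swing the red clamp arm all the way down onto the cover. Leave the mug and the other small things on the table where they are.

Things in the scene. Friction and masses are not known exactly. Their poses are not given: they have to be found in the camera images.
- magazine: Spring-lift magazine fixed to the table: white open-topped well on a dark 190 x 130 x 10 mm foot. Origin: centre of the foot's underside, on the table; z up; x along the well, from its robot-side end to the cover's hinge. Rim 135 mm above the table. Outside 141 x 71 mm, walls 6 mm. The two long walls have slots, see rim_centre.
- rim_centre (a point): Middle of the well's mouth, level with the rim (135 mm above the table), axes as the magazine's. The well inside is 129 mm long (x), 59 mm wide (y). Each long wall (at +y and -y) has a slot 60 mm wide (30 mm either side of here), open from rim to foot, so that fingers holding a cassette across its width can go down with it.
- platform (a joint): Spring-loaded aluminium platform in the well; value = m pushed down, 0 to 0.106. At 0 its top is 6 mm below the rim. It sinks level. Spring: 1.2 N plus 0.6 N per 10 mm, upwards; guide friction about 6 N. So a cassette just laid on it does not sink by itself: it takes 4 to 12 N of push and then stays where pushed.
- cover (a joint): Heavy steel cover (0.45 kg), value in rad: 0 = shut flat on the rim, 1.7 to 1.9 at the start (open, leaning back), 1.95 at its stop. Friction holds it above about 1.15 rad; lower down it falls by its own weight and slams unless held back. A cassette standing above the rim stops it. Plate 140 x 78 x 5 mm, its top 141 mm above the table when shut.
- cover_hinge (a point): Middle of the cover's hinge line, which runs along the magazine's y at magazine x = 70 mm, 139 mm above the table. Axes turn with the cover.
- cover_bar (a point): Centre of the cover's black round handle bar, 14 mm thick, 76 mm long, along y, 180 mm from the hinge line (1 mm above the plane through it when shut), on two side arms beyond the plate's free edge; clear gap 33 mm to the plate, 56 mm between the arms. On top when open, sticking out level to -x when shut. Can be pinched from above all the way.
- clamp (a joint): Red clamp arm (72 x 14 x 12 mm) on the magazine's -y side, pivot line along the magazine's x at y = -45 mm, 147 mm above the table; arm at x = 50 mm. Value in rad: 0 = clamped, flat across the cover towards +y; 1.57 upright; 2.0 to 2.4 at the start (leaning outwards); stop at 2.5. It stays where left; 1 to 2 N at its tip moves it.
- clamp_tip (a point): Point on the clamp arm's middle line, 65 mm from its pivot (7 mm from its end); the arm is 12 mm thick about this line, so its top is 6 mm above it when clamped.
- cassette1: Flat closed pencil-part cassette, burgundy with two stripes in a dark panel on top, 120 x 50 x 20 mm, about 0.13 kg; origin at the centre of its underside, x along its length, z up. May be absent.
- cassette2: Flat closed pencil-part cassette, frosted white with two stripes in a dark panel on top, 120 x 50 x 20 mm, about 0.13 kg; origin at the centre of its underside, x along its length, z up. May be absent.
- cassette3: Flat closed pencil-part cassette, brass-coloured with two stripes in a dark panel on top, 120 x 50 x 20 mm, about 0.13 kg; origin at the centre of its underside, x along its length, z up. May be absent.
- cassette4: Flat closed pencil-part cassette, bright steel with two stripes in a dark panel on top, 120 x 50 x 20 mm, about 0.13 kg; origin at the centre of its underside, x along its length, z up. May be absent.
- cassette5: Flat closed pencil-part cassette, teal with two stripes in a dark panel on top, 120 x 50 x 20 mm, about 0.13 kg; origin at the centre of its underside, x along its length, z up. May be absent.
- mug: Speckled stoneware mug, 80 mm across, 90 mm high, handle at its +y; bystander, origin under its centre.
- rest: Bamboo chopstick rest, 55 x 18 x 15 mm; bystander.
- dispenser: Chrome push-button lead dispenser, 80 x 16 x 12 mm, lying; bystander.
- barrel: Burgundy metal pencil barrel, 95 mm long, 10 mm thick, lying; bystander.
- sleeve: Frosted white grip sleeve, 16 mm across, 40 mm high, standing; bystander.
- clutch: Brass clutch ring, 32 mm across, 8 mm high; bystander.
Not all that is in view belongs to the job. What is shaped like the cassette4 but orange is not meant.

How it is judged (in metres and radians):
On the way, in this order (a step that is already met when the one before it is completed fails the run):
1. every cassette present lies flat in the well with its top no higher than the rim (2 mm allowed), the cover still open (x of cassette1 in the frame of magazine between -0.008 and 0.008 m and y of cassette1 in the frame of magazine between -0.008 and 0.008 m and z of each of cassette1, cassette2, cassette3, cassette4, cassette5 in the frame of magazine below 0.117 m and angle between each of cassette1, cassette2, cassette3, cassette4, cassette5's own z axis and vertical below 0.1 rad and x of cassette2 in the frame of magazine between -0.008 and 0.008 m and y of cassette2 in the frame of magazine between -0.008 and 0.008 m and x of cassette3 in the frame of magazine between -0.008 and 0.008 m and y of cassette3 in the frame of magazine between -0.008 and 0.008 m and x of cassette4 in the frame of magazine between -0.008 and 0.008 m and y of cassette4 in the frame of magazine between -0.008 and 0.008 m and x of cassette5 in the frame of magazine between -0.008 and 0.008 m and y of cassette5 in the frame of magazine between -0.008 and 0.008 m and value of joint cover above 0.5 rad), for 0.3 s.
2. the cover is shut (within 0.04 rad) (x of cassette1 in the frame of magazine between -0.008 and 0.008 m and y of cassette1 in the frame of magazine between -0.008 and 0.008 m and z of each of cassette1, cassette2, cassette3, cassette4, cassette5 in the frame of magazine below 0.117 m and angle between each of cassette1, cassette2, cassette3, cassette4, cassette5's own z axis and vertical below 0.1 rad and x of cassette2 in the frame of magazine between -0.008 and 0.008 m and y of cassette2 in the frame of magazine between -0.008 and 0.008 m and x of cassette3 in the frame of magazine between -0.008 and 0.008 m and y of cassette3 in the frame of magazine between -0.008 and 0.008 m and x of cassette4 in the frame of magazine between -0.008 and 0.008 m and y of cassette4 in the frame of magazine between -0.008 and 0.008 m and x of cassette5 in the frame of magazine between -0.008 and 0.008 m and y of cassette5 in the frame of magazine between -0.008 and 0.008 m and value of joint cover below 0.04 rad), for 0.3 s.
3. the clamp arm is down on the shut cover (within 0.1 rad) (value of joint cover below 0.04 rad and value of joint clamp below 0.1 rad), for 0.3 s.
At the end, for the whole second after the job is handed in: Every cassette present lies flat in the well (within 8 mm of its middle, tilt under 0.1 rad), at rest, tops no more than 2 mm above the rim; the cover is shut within 0.04 rad and the clamp down within 0.1 rad (all of step 3 and x of cassette1 in the frame of magazine between -0.008 and 0.008 m and y of cassette1 in the frame of magazine between -0.008 and 0.008 m and z of each of cassette1, cassette2, cassette3, cassette4, cassette5 in the frame of magazine below 0.117 m and angle between each of cassette1, cassette2, cassette3, cassette4, cassette5's own z axis and vertical below 0.1 rad and x of cassette2 in the frame of magazine between -0.008 and 0.008 m and y of cassette2 in the frame of magazine between -0.008 and 0.008 m and x of cassette3 in the frame of magazine between -0.008 and 0.008 m and y of cassette3 in the frame of magazine between -0.008 and 0.008 m and x of cassette4 in the frame of magazine between -0.008 and 0.008 m and y of cassette4 in the frame of magazine between -0.008 and 0.008 m and x of cassette5 in the frame of magazine between -0.008 and 0.008 m and y of cassette5 in the frame of magazine between -0.008 and 0.008 m and linear speed of each of cassette1, cassette2, cassette3, cassette4, cassette5 below 0.02 m/s); the robot touches nothing.
It fails at once if the cover slams: it reaches the last 0.12 rad faster than 1.5 rad/s (value of joint cover below 0.12 rad and velocity of joint cover below -1.5 rad/s).
It fails at once if a bystander is pushed more than 50 mm away, or the mug is tipped (distance of any of mug, rest, dispenser, barrel, sleeve, clutch from where it was at the start of the episode above 0.05 m or angle between mug's own z axis and vertical above 0.6 rad).
Of cassette1, cassette2, cassette3, cassette4, cassette5 only 3 to 5 are there at a start; the rules pass over those that are not, and their reading is None.
At some moment in a run one of cassette1, cassette2, cassette3, cassette4, cassette5 may be knocked a few centimetres aside while the robot is not near it.
It also fails if it takes over 210 s, if anything falls off the work surface, if the arm or the gripper's body presses on something with over 40 N, if the wrist force passes 120 N, or if a joint passes its speed limit or range.

## Robot

A 6-joint arm with a two-finger parallel gripper is mounted at the origin on the work surface. World frame = base frame: x ahead of the robot, y to its left, z up, the work surface at z = 0. Lengths are in mm, angles in rad, forces in N, time in s.
With the tool pointing down it reaches from about 300 to 775 mm from the base axis. Payload 14.6 kg.
Tool frame: the origin (TCP) lies between the finger pads; the fingertips stand r.tip_extent ahead of it and the grasp point (between the pads) lies 6 mm ahead of it (r.tip_extent is the distance from the TCP to the fingertips, in mm); z points along the fingers, x is the direction in which the jaws open and shut, and the axes are right-handed (so a half turn about z gives the same grasp; the last joint's range is limited). The gripper opens to 85 mm and grips with 20 to 120 N. Pads are 22 mm wide; open, the fingers measure 114 mm over their backs; the gripper's body (76 mm by 85 mm) begins 54 mm behind the grasp point. The pads swing forward as they close: fully open they stand 13 mm farther back than shut.
Start: joints at [1.098, 0.3, 1.521, -0, 1.321, -0.067], TCP at [217.111, 505.324, 256.281] pointing down, gripper open.
Joint ranges: [-3.03, 3.03], [-0.79, 2.21], [0.23, 2.52], [-1.04, 4.18], [0, 3.07], [-2.55, 2.55]. Speed limits (rad/s): [2.22, 2.22, 2.57, 3.14, 3.14, 3.14].

## Interface

Orientations are given as a 3x3 rotation matrix whose columns are the frame's x, y, z axes.
In Python, from station import r gives the robot as it stands. The module is installed in compiled form; this text tells all that it offers.
- The arm moves only by the tool send_rows, never from a script. Its argument "series" is a list that holds one entry, the list of rows, each a list of 7 numbers: the shift along the tool's x, y, z in mm, then the turn, a rotation vector about the tool's x, y, z in degrees, then the closure in counts, from 0 (fully open) to 255 (shut). In form: [[[tx, ty, tz, rx, ry, rz, fingers], ...]]. A call has 1 to 12 rows; each row is the pose to reach, as a shift and turn from the pose measured when the call began, along the tool's axes at that moment; what a row does not reach only later rows make up. A row lasts 1/12 s, in which the tool goes at most 41.7 mm and 7.16 degrees, less where a joint would pass 70% of its speed; a pose out of reach is approached as far as the arm can. A call with a gripper value outside its range is refused whole. The fingers move at their own pace and stop on an object; "squeeze" is the grip in N (left out, the last holds). Time passes only in rows, so rows that repeat a pose let the fingers close. It gives the time, the measured TCP pose, the force and the opening at its end, in the units of the state.
- r.get_state(): the state, without advancing time (a new reading comes with each control period).
- r.capture(name): name is "scene" or "top"; returns a dict with "pixels" (480x640x3 uint8, red, green, blue), "K" (3x3 intrinsics, pixels), "distortion" ([k1, k2, p1, p2, k3] as OpenCV has them; the pictures are not rectified), "eye" and "orientation" of the camera in the world. Camera axes: x right, y up, looking along -z (the intrinsics and any distortion apply to the point x, -y, -z); pixel columns grow to the right and rows downward; lengths in mm; the calibration is good to about 2 mm. A picture is of the moment at which its call begins. There is no depth.
- r.hand_in(): hands the job in, once; it reports no verdict.
The state is a dict: "clock": time; "joints": joint angles; "dq": joint speeds; "effort": joint torques, N m; "tool_pos": TCP position; "ee_rot": TCP orientation; "force": force on the tool from outside, world axes, zero at the start; "torque": the same for the moment, N m; "gripper_width": opening from 0.0 (shut) to 1.0 (fully open).
Only numpy, scipy, OpenCV 4.12 (cv2) and the standard library are available. Lean on these libraries where they do the work, as an engineer would, in place of code of your own. Each camera call takes 0.05 s, during which the arm holds its last target. There are 200 camera calls.

## Working session

There is one attempt and no reset: what is moved stays moved. The work goes in short steps, Python scripts to look and compute and a tool call to move; the robot and the scene stay as the last step left them, time stands still between calls to the robot, and variables do not carry over. Pictures are saved under pics/ and viewed, about 12 in all and at most 16, crops included, and the job is handed in when it is done.

Besides the shell and the picture viewer there is one more tool, called by a JSON object that holds its "api" and its "payload". send_rows: Moves the arm, as the interface text tells. Its arguments: {"type":"object","properties":{"series":{"type":"array"},"squeeze":{"type":"number"}},"required":["series"]}

```bash
mkdir -p pics; cat > h.py <<'E'
import numpy as np, cv2
from station import r
def cap(n,f=None):
    c=r.capture(n)
    if f: cv2.imwrite('pics/'+f,c['pixels'][:,:,::-1])
    return c
def ray(c,uv):
    p=cv2.undistortPoints(np.float64(uv).reshape(-1,1,2),np.array(c['K'],float),np.array(c['distortion'],float)).reshape(-1,2)
    d=np.c_[p[:,0],-p[:,1],-np.ones(len(p))]@np.array(c['orientation']).T
    return np.array(c['eye'],float),d
def onz(c,uv,z):
    e,d=ray(c,uv); return e+d*((z-e[2])/d[:,2])[:,None]
def proj(c,P):
    q=(np.float64(P).reshape(-1,3)-c['eye'])@np.array(c['orientation']); q=q*[1,-1,-1]
    return cv2.projectPoints(q,np.zeros(3),np.zeros(3),np.array(c['K'],float),np.array(c['distortion'],float))[0].reshape(-1,2)
E
python3 - <<'E'
from h import *
for n in('scene','top'):
    c=cap(n,n+'0.png'); print(n,c['eye'],np.round(c['orientation'],3).tolist(),np.array(c['K'])[0])
print(r.get_state(),r.tip_extent)
E
```

```text
scene [997.78176772  91.0017892  705.01395706] [[-0.165, -0.738, 0.654], [0.986, -0.125, 0.108], [0.002, 0.663, 0.749]] [434.7244913    0.         315.24162384]
top [ 330.4900038     4.26092577 1447.81256018] [[-0.006, 0.993, -0.119], [-1.0, -0.005, 0.003], [0.003, 0.119, 0.993]] [564.54245047   0.         324.00984776]
{'clock': 0.1, 'joints': array([ 1.09838744e+00,  3.00454710e-01,  1.52149459e+00, -1.87868996e-05,
        1.32073030e+00, -6.66144736e-02]), 'dq': array([ 1.36959332e-03, -3.23210405e-03, -1.43682130e-03, -6.76735998e-05,
        2.80321735e-04, -2.16465438e-03]), 'effort': array([ 4.60766576e-03, -5.44368947e+01, -3.62375951e+01,  5.81204699e-05,
        2.90299424e-03,  1.12516361e-04]), 'tool_pos': array([217.04350553, 505.16761467, 255.76688729]), 'ee_rot': array([[ 3.94744241e-01,  9.18790920e-01, -4.78383511e-04],
       [ 9.18790403e-01, -3.94744527e-01, -9.76173879e-04],
       [-1.08573897e-03, -5.41951622e-05, -9.99999409e-01]]), 'force': array([-0.04741062,  0.14257141, -0.39614525]), 'torque': array([-0.01387678, -0.00617487,  0.0477193 ]), 'gripper_width': 1.001693283266105} 25.0
```

View pics/top0.png

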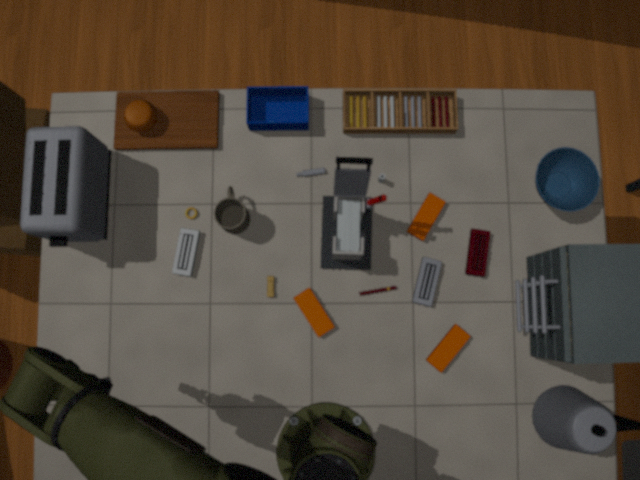

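View pics/scene0.png

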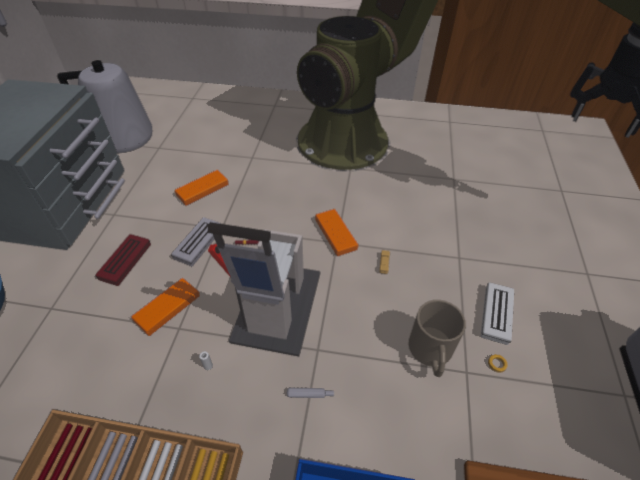

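Top view: cassettes are white at (186,252), steel at (428,281) and burgundy at (478,252). All three show striped panels facing up. The three orange blocks at (315,312), (448,348) and (427,216) are decoys. The magazine is at (347,232), with the hinge away from the robot and the clamp to the right. I'll check an enlarged crop and measure.

```bash
cat >> h.py <<'E'
def cass(c,uv,half=34,z=20.):
    """rect of the cassette top near uv: table-plane segmentation by difference from tile colour in a local window"""
    im=c['pixels']; u,v=map(int,uv); x0,y0=u-half,v-half
    w=im[y0:v+half,x0:u+half].astype(int)
    return w,(x0,y0)
def rect(c,poly,z):
    P=onz(c,poly,z)[:,:2].astype(np.float32); return cv2.minAreaRect(P)
E
python3 - <<'E'
from h import *
a=cv2.imread('pics/top0.png'); b=cv2.imread('pics/scene0.png')
t=[cv2.resize(a[y-40:y+40,x-40:x+40],(266,266),interpolation=cv2.INTER_CUBIC) for x,y in((186,252),(428,281),(478,252))]
t2=[cv2.resize(a[y-40:y+40,x-40:x+40],(266,266),interpolation=cv2.INTER_CUBIC) for x,y in((347,180),(347,235),(427,216))]
cv2.imwrite('pics/crop1.png',np.vstack([np.hstack(t),np.hstack(t2)]))
c=cap('top'); hsv=cv2.cvtColor(c['pixels'],cv2.COLOR_RGB2HSV)
for p in((186,252),(200,252),(428,281),(438,270),(478,252),(327,264),(395,262)): print(p,c['pixels'][p[1],p[0]],hsv[p[1],p[0]])
# foot corners rough by dark mask
w=np.zeros(hsv.shape[:2],np.uint8); w[190:280,310:385]=1
m=((hsv[...,2]<75)&(w>0)).astype(np.uint8)
m=cv2.morphologyEx(m,cv2.MORPH_OPEN,np.ones((3,3)))
k=np.argwhere(m)[:,::-1]; print(cv2.minAreaRect(k.astype(np.float32)))
print(rect(c,k,10.))
E
```

```text
(186, 252) [ 99 101 101] [ 90   5 101]
(200, 252) [74 72 64] [24 34 74]
(428, 281) [58 59 63] [114  20  63]
(438, 270) [89 91 94] [108  14  94]
(478, 252) [37 16 13] [  4 165  37]
(327, 264) [43 44 48] [114  27  48]
(395, 262) [69 67 63] [20 22 69]
((352.5, 231.5), (83.0, 63.0), 90.0)
((556.8191528320312, -74.55864715576172), (162.01011657714844, 216.12583923339844), 88.93376159667969)
```

View pics/crop1.png

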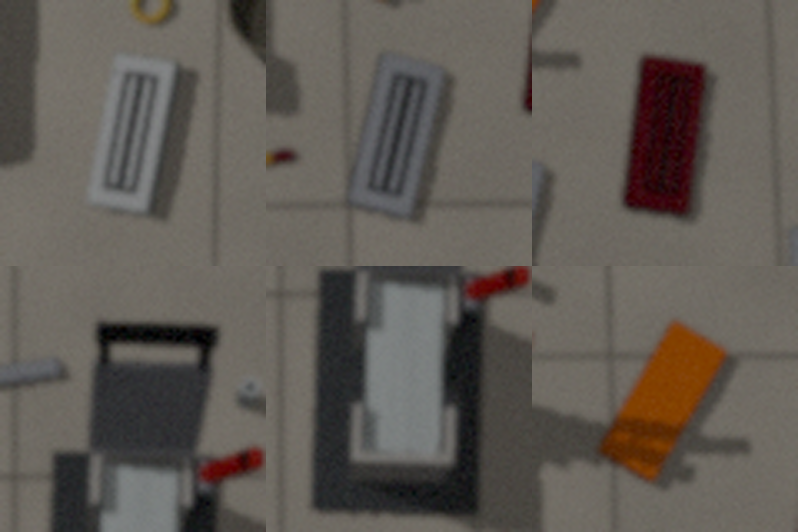

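```bash
python3 - <<'E'
from h import *
c=cap('top'); hsv=cv2.cvtColor(c['pixels'],cv2.COLOR_RGB2HSV)
V=cv2.GaussianBlur(c['pixels'].max(2),(3,3),0)
def loc(u,v,m,name):
    w=np.zeros(V.shape,np.uint8); w[v-32:v+32,u-32:u+32]=1
    m=cv2.morphologyEx((m&(w>0)).astype(np.uint8),cv2.MORPH_CLOSE,np.ones((7,7)))
    cs,_=cv2.findContours(m,0,2); k=max(cs,key=cv2.contourArea)
    rc=rect(c,k.reshape(-1,2),20.); b=cv2.boxPoints(rc); e0,e1=b[1]-b[0],b[2]-b[1]
    L=e0 if np.hypot(*e0)>np.hypot(*e1) else e1; print(name,np.round(rc[0],1),np.round(rc[1],1),'yaw',round(np.degrees(np.arctan2(L[1],L[0]))%180,1))
loc(186,252,V>84,'white'); loc(428,281,V>79,'steel'); loc(478,252,hsv[...,1]>120,'burg')
def mc(name,o,pts): 
    rc=rect(c,np.array(pts)/3.325-0.35+np.array(o),20.); print('  manual',name,np.round(rc,1) if 0 else rc)
mc('white',(146,212),[(118,57),(178,63),(148,213),(88,203)])
mc('steel',(388,241),[(116,53),(181,65),(146,217),(83,205)])
mc('burg',(438,212),[(110,57),(173,65),(154,214),(94,207)])
F=onz(c,[(322.3,195.8),(321.1,267.4),(370.1,268.)],10); print('foot',F.round(1).tolist())
R=onz(c,[(331.7,254.2),(364.4,254.2)],135); print('rim near corners',R.round(1).tolist())
# scene: foot corners from picture: near-hinge corners
s=cap('scene'); print('scene foot',onz(s,[(232,345),(302,356),(320,268)],10).round(1).tolist())
E
```

```text
white [505.  353.2] [163.7 162.9] yaw 89.8
steel [ 427.3 -263.8] [163.9 160.8] yaw 89.5
burg [ 497.9 -394.2] [ 48.7 116.6] yaw 170.2
  manual white ((504.1189880371094, 353.61407470703125), (47.309410095214844, 118.38052368164062), 79.8405990600586)
  manual steel ((425.0197448730469, -262.77862548828125), (50.84804153442383, 121.99192810058594), 76.37370300292969)
  manual burg ((497.76544189453125, -395.20855712890625), (49.73755645751953, 118.2647705078125), 81.82074737548828)
foot [[649.3, 3.1, 10.0], [462.6, 7.2, 10.0], [460.4, -118.1, 10.0]]
rim near corners [[482.0, -18.0, 135.0], [481.6, -94.6, 135.0]]
scene foot [[651.1, -115.5, 10.0], [651.3, 10.8, 10.0], [453.4, 10.9, 10.0]]
```

The crop confirms the white, steel and burgundy cassettes, so cassettes 3 and 5 are absent. The magazine is at about (553,-56) with yaw about -1°. I'll go to the white cassette first.

```bash
cat >> h.py <<'E'
from scipy.spatial.transform import Rotation as Rn
def go(x,y,z,yaw):
    """shift (mm) and turn (deg) in tool axes to a tool-down pose"""
    s=r.get_state(); R=np.array(s['ee_rot']); t=np.radians(yaw)
    T=np.array([[np.cos(t),np.sin(t),0],[np.sin(t),-np.cos(t),0],[0,0,-1]])
    print((x,y,z,yaw),'->',np.round(R.T@(np.array([x,y,z])-s['tool_pos']),1),np.round(Rn.from_matrix(R.T@T).as_rotvec(degrees=True),1))
E
python3 - <<'E'
from h import *
go(504.5,353.4,120,80); go(504.5,353.4,26,80)
E
```

```text
(504.5, 353.4, 120, 80) -> [-26. 324. 136.] [ -0.    0.  -13.2]
(504.5, 353.4, 26, 80) -> [-26. 324. 230.] [ -0.    0.  -13.2]
```

{"api": "send_rows", "payload": {"series": [[[-3, 40, 15, 0, 0, -3, 0], [-6, 80, 35, 0, 0, -6, 0], [-10, 120, 55, 0, 0, -9, 0], [-13, 160, 75, 0, 0, -13.2, 0], [-16, 200, 95, 0, 0, -13.2, 0], [-19, 240, 110, 0, 0, -13.2, 0], [-22, 280, 125, 0, 0, -13.2, 0], [-26, 324, 136, 0, 0, -13.2, 0], [-26, 324, 136, 0, 0, -13.2, 0], [-26, 324, 136, 0, 0, -13.2, 0], [-26, 324, 136, 0, 0, -13.2, 0]]], "squeeze": 60}}

```text
clock: 1.17
tool_pos: [504.9, 352.6, 119.3]
ee_rot: [[0.176, 0.984, -0.001], [0.984, -0.176, -0.001], [-0.001, -0.001, -1.0]]
force: [-1.0, -0.0, 0.5]
gripper_width: 0.999
```

```bash
python3 - <<'E'
from h import *
c=cap('scene'); im=c['pixels'][:,:,::-1].copy()
# predicted cassette outline (z=20) at estimate, jaw axis 80 deg
def outline(cx,cy,jaw,z,L,W):
    t=np.radians(jaw); w=np.array([np.cos(t),np.sin(t)]); l=np.array([w[1],-w[0]])
    return [[*(np.array([cx,cy])+a*l*L/2+b*w*W/2),z] for a,b in((1,1),(1,-1),(-1,-1),(-1,1))]
big=cv2.resize(im,None,fx=4,fy=4,interpolation=cv2.INTER_CUBIC)
def draw(P,col): cv2.polylines(big,[np.int32((proj(c,P)+.5)*4)],True,col,1)
draw(outline(504.5,353.4,80,20,120,50),(0,0,255))
draw(outline(554,-56,89.2,135,141,71),(0,0,255)); draw(outline(554,-56,89.2,10,190,130),(0,255,0))
a=big[240*4:360*4,440*4:540*4]; b=big[220*4:360*4,220*4:330*4]
a=cv2.copyMakeBorder(a,0,80,0,0,0); cv2.imwrite('pics/ov1.png',np.hstack([a,b])[:560,:])
print(np.hstack([a,b]).shape); s=r.get_state(); print(s['tool_pos'],s['clock'])
go(504.5,353.4,26,80)
E
```

```text
(560, 840, 3)
[504.25341747 353.41220557 119.85287042] 1.2167
(504.5, 353.4, 26, 80) -> [ 0.1  0.3 93.9] [-0.   0.  -0.1]
```

View pics/ov1.png

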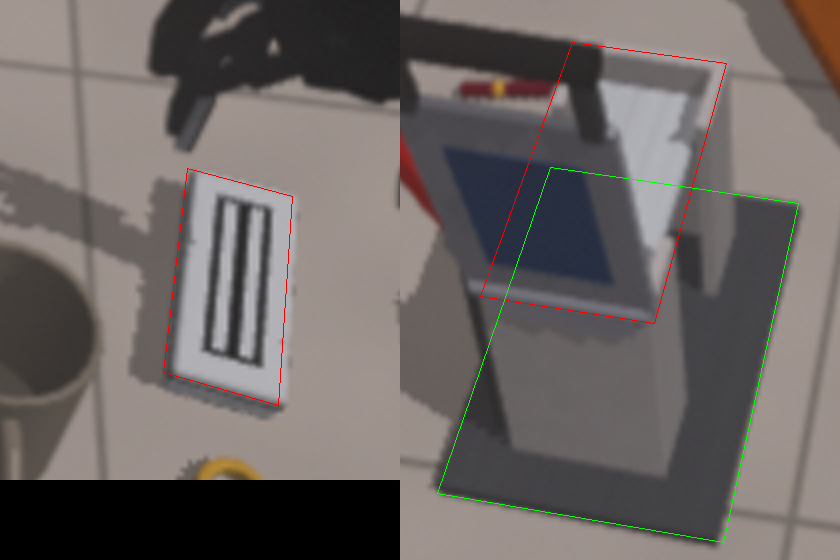

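The overlay matches both the white cassette and the magazine (foot and rim corner) to within about 2 mm. Grasping now.

{"api": "send_rows", "payload": {"series": [[[0, 0, 30, 0, 0, 0, 0], [0, 0, 60, 0, 0, 0, 0], [0, 0, 85, 0, 0, 0, 0], [0, 0, 94, 0, 0, 0, 0], [0, 0, 94, 0, 0, 0, 0], [0, 0, 94, 0, 0, 0, 120], [0, 0, 94, 0, 0, 0, 200], [0, 0, 94, 0, 0, 0, 200], [0, 0, 94, 0, 0, 0, 200], [0, 0, 94, 0, 0, 0, 200], [0, 0, 94, 0, 0, 0, 200], [0, 0, 94, 0, 0, 0, 200]]]}}

```text
clock: 2.22
tool_pos: [505.0, 354.0, 28.0]
ee_rot: [[0.175, 0.985, 0.002], [0.985, -0.175, 0.001], [0.002, 0.002, -1.0]]
force: [-2.0, -0.2, 7.8]
gripper_width: 0.568
```

{"api": "send_rows", "payload": {"series": [[[0, 0, -20, 0, 0, 0, 200], [0, 0, -60, 0, 0, 0, 200], [0, 0, -100, 0, 0, 0, 200], [0, 0, -140, 0, 0, 0, 200], [0, 0, -170, 0, 0, 0, 200], [0, 0, -170, 0, 0, 0, 200]]]}}

```text
clock: 2.72
tool_pos: [506.3, 354.9, 206.5]
ee_rot: [[0.175, 0.985, 0.012], [0.985, -0.175, 0.007], [0.009, 0.011, -1.0]]
force: [0.3, 0.6, -1.1]
gripper_width: 0.57
```

```bash
python3 - <<'E'
from h import *
go(554,-56,198,89.2); go(554,-56,185,89.2); s=r.get_state(); print(s['tool_pos'],s['gripper_width'],s['force'])
E
```

```text
(554, -56, 198, 89.2) -> [-396.3  118.7    6. ] [ 0.6 -0.5 -9.3]
(554, -56, 185, 89.2) -> [-396.5  118.6   19. ] [ 0.6 -0.5 -9.3]
[506.28468762 354.93183742 206.46720877] 0.5700352924912019 [ 0.28844718  0.57396487 -1.08287985]
```

{"api": "send_rows", "payload": {"series": [[[-38, 11, 0, 0, 0, -2, 200], [-76, 22, 0, 0, 0, -4, 200], [-114, 34, 0, 0, 0, -6, 200], [-152, 46, 0, 0, 0, -8, 200], [-190, 57, 0, 0, 0, -9.3, 200], [-228, 68, 0, 0, 0, -9.3, 200], [-266, 80, 0, 0, 0, -9.3, 200], [-304, 91, 2, 0, 0, -9.3, 200], [-342, 102, 4, 0, 0, -9.3, 200], [-380, 114, 6, 0.6, -0.5, -9.3, 200], [-396, 118.7, 6, 0.6, -0.5, -9.3, 200], [-396, 118.7, 6, 0.6, -0.5, -9.3, 200]]]}}

```text
clock: 3.72
tool_pos: [554.0, -59.2, 198.0]
ee_rot: [[0.017, 1.0, 0.001], [1.0, -0.017, -0.001], [-0.001, 0.001, -1.0]]
force: [-0.1, -0.2, -1.1]
gripper_width: 0.568
```

{"api": "send_rows", "payload": {"series": [[[0, 0, 0, 0, 0, 0, 200], [0, 0, 0, 0, 0, 0, 200], [0, 0, 0, 0, 0, 0, 200]]]}}

```text
clock: 3.97
tool_pos: [553.9, -58.3, 198.2]
ee_rot: [[0.016, 1.0, 0.001], [1.0, -0.016, -0.001], [-0.001, 0.001, -1.0]]
force: [0.7, 0.0, -0.8]
gripper_width: 0.569
```

```bash
python3 - <<'E'
from h import *
c=cap('top'); t=c['pixels'][:,:,::-1]; s=cap('scene')['pixels'][:,:,::-1]
f=lambda i:cv2.resize(i,(400,480),interpolation=cv2.INTER_CUBIC)
cv2.imwrite('pics/above1.png',np.hstack([f(t[170:290,300:400]),f(s[200:350,205:330])]))
go(554,-56,185,89.2)
q=r.get_state();print(q['tool_pos'])
E
```

```text
(554, -56, 185, 89.2) -> [ 2.2 -0.1 13.2] [ 0.1  0.  -0.1]
[554.00488676 -58.22892159 198.18961935]
```

View pics/above1.png

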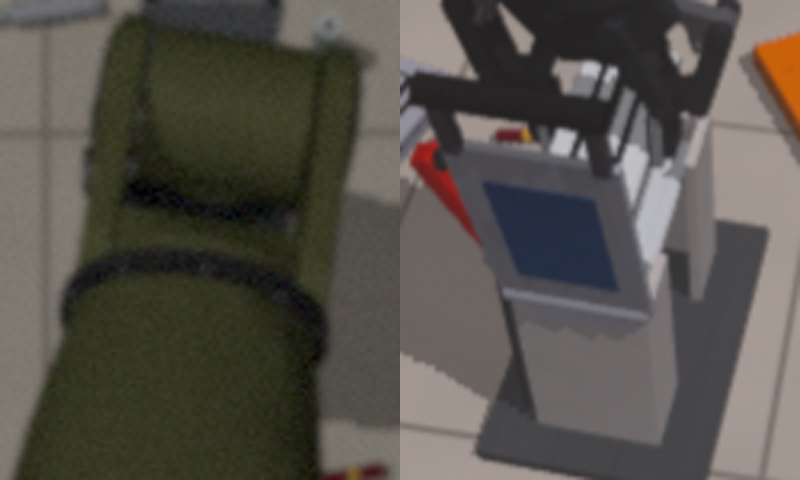

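{"api": "send_rows", "payload": {"series": [[[2.2, 0, 10, 0, 0, 0, 200], [2.4, 0, 20, 0, 0, 0, 200], [2.4, 0, 30, 0, 0, 0, 200], [2.4, 0, 32, 0, 0, 0, 200], [2.4, 0, 32, 0, 0, 0, 200], [2.4, 0, 32, 0, 0, 0, 200]]]}}

```text
clock: 4.57
tool_pos: [554.1, -55.9, 166.0]
ee_rot: [[0.016, 1.0, 0.001], [1.0, -0.016, -0.001], [-0.001, 0.001, -1.0]]
force: [0.5, 0.1, -1.1]
gripper_width: 0.57
```

{"api": "send_rows", "payload": {"series": [[[0, 0, 3, 0, 0, 0, 200], [0, 0, 6, 0, 0, 0, 200], [0, 0, 8, 0, 0, 0, 200], [0, 0, 8, 0, 0, 0, 200]]]}}

```text
clock: 4.9
tool_pos: [554.0, -55.9, 157.6]
ee_rot: [[0.016, 1.0, 0.0], [1.0, -0.016, -0.001], [-0.001, 0.0, -1.0]]
force: [-0.4, 0.7, -1.7]
gripper_width: 0.571
```

Below the rim with no contact. Next I push the platform down until the cassette's underside is at about 111 mm.

{"api": "send_rows", "payload": {"series": [[[0, 0, 3, 0, 0, 0, 200], [0, 0, 6, 0, 0, 0, 200], [0, 0, 9, 0, 0, 0, 200], [0, 0, 12, 0, 0, 0, 200], [0, 0, 15, 0, 0, 0, 200], [0, 0, 18, 0, 0, 0, 200], [0, 0, 19, 0, 0, 0, 200], [0, 0, 19, 0, 0, 0, 200], [0, 0, 19, 0, 0, 0, 200]]]}}

```text
clock: 5.65
tool_pos: [554.0, -55.9, 138.6]
ee_rot: [[0.016, 1.0, 0.001], [1.0, -0.016, -0.001], [-0.001, 0.001, -1.0]]
force: [-1.0, 0.3, 1.6]
gripper_width: 0.565
```

{"api": "send_rows", "payload": {"series": [[[0, 0, 0, 0, 0, 0, 100], [0, 0, 0, 0, 0, 0, 40], [0, 0, 0, 0, 0, 0, 40], [0, 0, 0, 0, 0, 0, 40], [0, 0, -10, 0, 0, 0, 40], [0, 0, -40, 0, 0, 0, 40], [0, 0, -80, 0, 0, 0, 0], [0, 0, -100, 0, 0, 0, 0], [0, 0, -100, 0, 0, 0, 0]]]}}

```text
clock: 6.4
tool_pos: [555.3, -56.1, 244.5]
ee_rot: [[0.016, 1.0, 0.009], [1.0, -0.016, -0.002], [-0.002, 0.009, -1.0]]
force: [0.2, -0.6, 0.2]
gripper_width: 1.0
```

```bash
python3 - <<'E'
from h import *
go(440,-160,238,77); s=r.get_state(); print(s['tool_pos'],s['gripper_width'],s['force'])
E
```

```text
(440, -160, 238, 77) -> [-105.8 -113.7    5.7] [ 0.5  0.1 12.1]
[555.32224358 -56.0716578  244.46768879] 1.0000478498627765 [ 0.23158393 -0.57751698  0.20969596]
```

{"api": "send_rows", "payload": {"series": [[[0, -40, 0, 0, 0, 4, 0], [-20, -80, 0, 0, 0, 8, 0], [-50, -110, 0, 0, 0, 12, 0], [-80, -114, 0, 0, 0, 12, 0], [-106, -114, 6, 0.5, 0, 12, 0], [-106, -114, 6, 0.5, 0, 12, 0]]]}}

```text
clock: 6.9
tool_pos: [438.8, -163.4, 237.4]
ee_rot: [[0.227, 0.974, -0.0], [0.974, -0.227, -0.001], [-0.002, -0.0, -1.0]]
force: [1.0, -0.4, -1.1]
gripper_width: 1.0
```

```bash
cat >> h.py <<'E'
def outline(cx,cy,jaw,z,L,W):
    t=np.radians(jaw); w=np.array([np.cos(t),np.sin(t)]); l=np.array([w[1],-w[0]])
    return [[*(np.array([cx,cy])+a*l*L/2+b*w*W/2),z] for a,b in((1,1),(1,-1),(-1,-1),(-1,1))]
def over(c,items,box,f):
    big=cv2.resize(c['pixels'][:,:,::-1],None,fx=4,fy=4,interpolation=cv2.INTER_CUBIC)
    for P in items: cv2.polylines(big,[np.int32((proj(c,P)+.5)*4)],True,(0,255,0),1)
    u0,v0,u1,v1=box; big=big[v0*4:v1*4,u0*4:u1*4]
    if f: cv2.imwrite('pics/'+f,big)
    return big
E
python3 - <<'E'
from h import *
c=cap('scene'); I=[outline(425,-263,76.4,20,120,50),outline(498,-394.8,81,20,120,50),outline(554,-56,89.2,135,141,71)]
over(c,I,(90,190,290,320),'ov2.png'); go(425,-263,120,76.4); print(r.get_state()['tool_pos'])
E
```

```text
(425, -263, 120, 76.4) -> [-101.7    9.2  117.5] [-0.   0.   0.5]
[ 439.09094097 -161.77272034  237.45684363]
```

View pics/ov2.png

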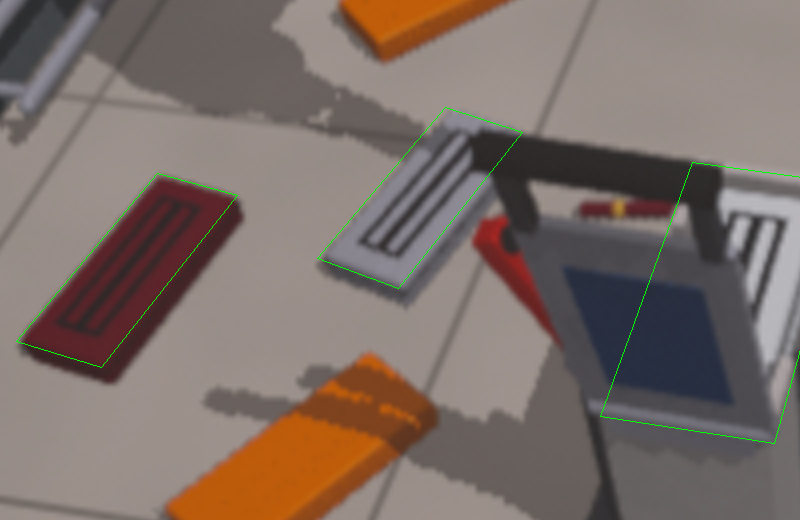

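Steel and burgundy have not moved, and the overlay is within about 2 mm. The white cassette sits in the well. Next is the steel one.

{"api": "send_rows", "payload": {"series": [[[-35, 3, 20, 0, 0, 0.5, 0], [-70, 6, 50, 0, 0, 0.5, 0], [-100, 9, 85, 0, 0, 0.5, 0], [-101, 9, 117, 0, 0, 0.5, 0], [-101, 9, 150, 0, 0, 0.5, 0], [-101, 9, 180, 0, 0, 0.5, 0], [-101, 9, 200, 0, 0, 0.5, 0], [-101, 9, 208, 0, 0, 0.5, 0], [-101, 9, 209, 0, 0, 0.5, 0], [-101, 9, 209, 0, 0, 0.5, 0]]]}}

```text
clock: 7.78
tool_pos: [425.4, -262.2, 29.2]
ee_rot: [[0.234, 0.972, 0.0], [0.972, -0.234, -0.001], [-0.001, 0.0, -1.0]]
force: [-0.9, -0.3, -0.1]
gripper_width: 1.0
```

{"api": "send_rows", "payload": {"series": [[[0, 0, 0, 0, 0, 0, 100], [0, 0, 0, 0, 0, 0, 200], [0, 0, 0, 0, 0, 0, 200], [0, 0, 0, 0, 0, 0, 200], [0, 0, 0, 0, 0, 0, 200], [0, 0, 0, 0, 0, 0, 200]]]}}

```text
clock: 8.28
tool_pos: [426.0, -262.5, 30.6]
ee_rot: [[0.235, 0.972, 0.002], [0.972, -0.235, -0.002], [-0.002, 0.002, -1.0]]
force: [-1.9, 2.4, 10.9]
gripper_width: 0.567
```

{"api": "send_rows", "payload": {"series": [[[0, 0, -20, 0, 0, 0, 200], [0, 0, -60, 0, 0, 0, 200], [0, 0, -100, 0, 0, 0, 200], [0, 0, -140, 0, 0, 0, 200], [0, 0, -175, 0, 0, 0, 200], [0, 0, -180, 0, 0, 0, 200], [0, 0, -180, 0, 0, 0, 200], [0, 0, -180, 0, 0, 0, 200]]]}}

```text
clock: 8.95
tool_pos: [425.4, -261.9, 210.1]
ee_rot: [[0.235, 0.972, 0.002], [0.972, -0.235, -0.002], [-0.002, 0.002, -1.0]]
force: [-0.6, 0.4, -2.2]
gripper_width: 0.566
```

```bash
python3 - <<'E'
from h import *
go(440,-70,210,89.2); go(554,-56,202,89.2); s=r.get_state(); print(s['tool_pos'],s['gripper_width'],s['force'])
c=cap('scene'); z=s['tool_pos'][2]-30.5+20
over(c,[outline(*s['tool_pos'][:2],76.4,z,120,50)],(130,110,290,220),'held2.png')
E
```

```text
(440, -70, 210, 89.2) -> [190.  -30.8  -0.3] [  0.1   0.1 -12.8]
(554, -56, 202, 89.2) -> [230.4  76.7   7.9] [  0.1   0.1 -12.8]
[ 425.40378353 -261.94230889  210.12344601] 0.5656260530835306 [-0.63941753  0.40553944 -2.155074  ]
```

View pics/held2.png

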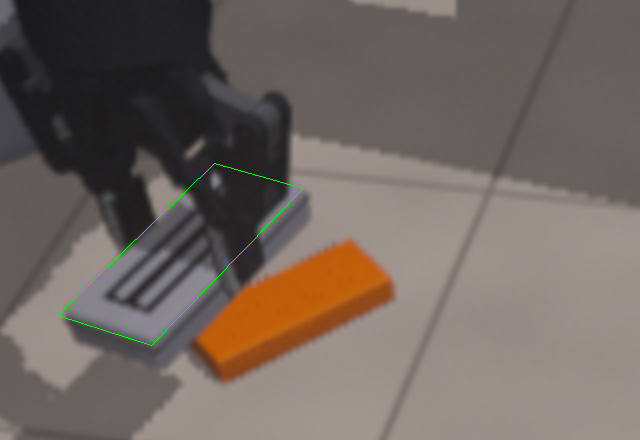

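The steel cassette is held level and centred to within about 3 mm. I'll carry it round the robot side to the magazine.

{"api": "send_rows", "payload": {"series": [[[35, -6, 0, 0, 0, -3, 200], [75, -12, 0, 0, 0, -6, 200], [115, -20, 0, 0, 0, -9, 200], [155, -28, 0, 0, 0, -12.8, 200], [190, -31, 0, 0, 0, -12.8, 200], [205, 0, 2, 0, 0, -12.8, 200], [215, 30, 4, 0, 0, -12.8, 200], [226, 60, 8, 0, 0, -12.8, 200], [230, 76, 8, 0, 0, -12.8, 200], [230.4, 76.7, 8, 0, 0, -12.8, 200], [230.4, 76.7, 8, 0, 0, -12.8, 200], [230.4, 76.7, 8, 0, 0, -12.8, 200]]]}}

```text
clock: 10.0
tool_pos: [553.0, -55.8, 199.8]
ee_rot: [[0.013, 1.0, -0.002], [1.0, -0.013, -0.001], [-0.001, -0.002, -1.0]]
force: [0.3, 1.2, -0.9]
gripper_width: 0.568
```

{"api": "send_rows", "payload": {"series": [[[0, 0, 0, 0, 0, 0, 200], [0, 0, 0, 0, 0, 0, 200]]]}}

```text
clock: 10.17
tool_pos: [552.2, -55.9, 199.5]
ee_rot: [[0.014, 1.0, -0.003], [1.0, -0.014, -0.001], [-0.001, -0.003, -1.0]]
force: [-0.5, 0.6, -0.5]
gripper_width: 0.563
```

```bash
python3 - <<'E'
from h import *
go(554,-56,168,89.2); s=r.get_state(); print(s['tool_pos'],s['gripper_width'],s['force'])
E
```

```text
(554, -56, 168, 89.2) -> [-0.   1.9 31.5] [-0.2  0.   0. ]
[552.19597311 -55.91431459 199.52009401] 0.5629913884265196 [-0.4817081   0.61251143 -0.51257117]
```

{"api": "send_rows", "payload": {"series": [[[0, 1.5, 10, 0, 0, 0, 200], [0, 1.5, 20, 0, 0, 0, 200], [0, 1.5, 28, 0, 0, 0, 200], [0, 1.5, 31, 0, 0, 0, 200], [0, 1.5, 31, 0, 0, 0, 200], [0, 1.5, 34, 0, 0, 0, 200], [0, 1.5, 37, 0, 0, 0, 200], [0, 1.5, 37, 0, 0, 0, 200]]]}}

```text
clock: 10.83
tool_pos: [553.5, -56.0, 162.1]
ee_rot: [[0.014, 1.0, -0.003], [1.0, -0.014, -0.001], [-0.001, -0.003, -1.0]]
force: [-1.0, 0.7, -0.9]
gripper_width: 0.564
```

{"api": "send_rows", "payload": {"series": [[[0, 0, 3, 0, 0, 0, 200], [0, 0, 6, 0, 0, 0, 200], [0, 0, 9, 0, 0, 0, 200], [0, 0, 9, 0, 0, 0, 200]]]}}

```text
clock: 11.17
tool_pos: [553.6, -56.0, 153.0]
ee_rot: [[0.014, 1.0, -0.003], [1.0, -0.014, -0.001], [-0.001, -0.003, -1.0]]
force: [1.0, -0.1, 0.5]
gripper_width: 0.566
```

{"api": "send_rows", "payload": {"series": [[[0, 0, 3, 0, 0, 0, 200], [0, 0, 6, 0, 0, 0, 200], [0, 0, 9, 0, 0, 0, 200], [0, 0, 12, 0, 0, 0, 200], [0, 0, 13, 0, 0, 0, 200], [0, 0, 13, 0, 0, 0, 200]]]}}

```text
clock: 11.67
tool_pos: [553.8, -56.0, 140.1]
ee_rot: [[0.014, 1.0, -0.002], [1.0, -0.014, -0.001], [-0.001, -0.002, -1.0]]
force: [0.4, 0.4, 2.4]
gripper_width: 0.567
```

{"api": "send_rows", "payload": {"series": [[[0, 0, 0, 0, 0, 0, 100], [0, 0, 0, 0, 0, 0, 40], [0, 0, 0, 0, 0, 0, 40], [0, 0, 0, 0, 0, 0, 40], [0, 0, -10, 0, 0, 0, 40], [0, 0, -40, 0, 0, 0, 40], [0, 0, -80, 0, 0, 0, 0], [0, 0, -100, 0, 0, 0, 0], [0, -40, -100, 0, 0, 4, 0], [-10, -80, -100, 0, 0, 8, 0], [-40, -110, -100, 0, 0, 8, 0], [-80, -114, -100, 0, 0, 8, 0]]]}}

```text
clock: 12.67
tool_pos: [435.6, -133.1, 241.5]
ee_rot: [[0.15, 0.989, -0.002], [0.989, -0.15, -0.001], [-0.001, -0.002, -1.0]]
force: [1.0, -0.0, 0.5]
gripper_width: 1.001
```

{"api": "send_rows", "payload": {"series": [[[-40, 0, 0, 0, 0, 0, 0], [-80, 0, 0, 0, 0, 0, 0], [-80, 0, 0, 0, 0, 0, 0], [-80, 0, 0, 0, 0, 0, 0]]]}}

```text
clock: 13.0
tool_pos: [423.1, -213.8, 242.1]
ee_rot: [[0.154, 0.988, -0.001], [0.988, -0.154, -0.001], [-0.001, -0.001, -1.0]]
force: [-0.2, 1.2, 0.0]
gripper_width: 0.999
```

```bash
python3 - <<'E'
from h import *
c=cap('scene'); t=cap('top'); I=[outline(498,-394.8,81,20,120,50),outline(554,-56,89.2,135,129,59),outline(554,-56,89.2,131,120,50)]
a=over(c,I,(90,190,290,330),None); b=over(t,I[1:],(325,145,375,275),None)
cv2.imwrite('pics/ov3.png',np.hstack([cv2.resize(a,(600,420)),cv2.resize(b,(162,420))]))
go(498,-394.5,120,81); print(r.get_state()['tool_pos'])
E
```

```text
(498, -394.5, 120, 81) -> [-169.3  101.2  121.9] [-0.1  0.   0.3]
[ 423.62209811 -211.8409295   241.91987643]
```

View pics/ov3.png

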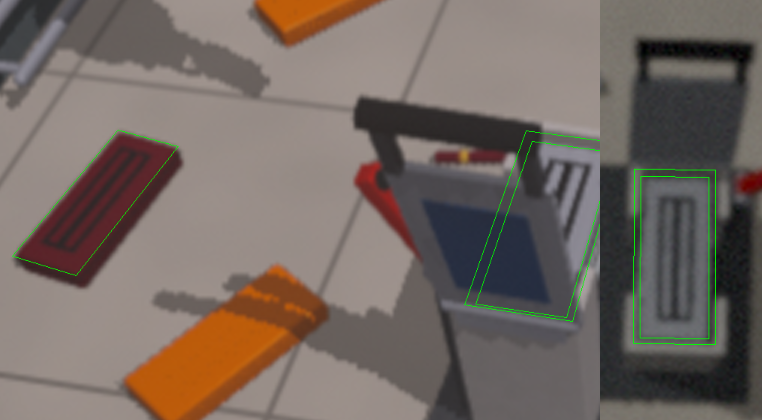

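Steel is in the well and flush with the predicted outline, and burgundy has not moved. I'll grasp burgundy.

{"api": "send_rows", "payload": {"series": [[[-34, 20, 0, 0, 0, 0.3, 0], [-68, 40, 20, 0, 0, 0.3, 0], [-102, 60, 45, 0, 0, 0.3, 0], [-136, 80, 70, 0, 0, 0.3, 0], [-168, 100, 100, 0, 0, 0.3, 0], [-168, 101, 130, 0, 0, 0.3, 0], [-168, 101, 165, 0, 0, 0.3, 0], [-168, 101, 195, 0, 0, 0.3, 0], [-168, 101, 210, 0, 0, 0.3, 0], [-168, 101, 213, 0, 0, 0.3, 0], [-168, 101, 213, 0, 0, 0.3, 0], [-168, 101, 213, 0, 0, 0.3, 0]]]}}

```text
clock: 14.1
tool_pos: [499.0, -393.0, 30.5]
ee_rot: [[0.155, 0.988, -0.0], [0.988, -0.155, -0.002], [-0.002, 0.0, -1.0]]
force: [0.6, -0.3, 0.8]
gripper_width: 1.0
```

{"api": "send_rows", "payload": {"series": [[[0, 0, 0, 0, 0, 0, 100], [0, 0, 0, 0, 0, 0, 200], [0, 0, 0, 0, 0, 0, 200], [0, 0, 0, 0, 0, 0, 200], [0, 0, 0, 0, 0, 0, 200], [0, 0, 0, 0, 0, 0, 200]]]}}

```text
clock: 14.6
tool_pos: [499.6, -393.4, 32.2]
ee_rot: [[0.154, 0.988, 0.002], [0.988, -0.154, -0.003], [-0.003, 0.002, -1.0]]
force: [-0.3, 2.1, 9.0]
gripper_width: 0.568
```

{"api": "send_rows", "payload": {"series": [[[0, 0, -20, 0, 0, 0, 200], [0, 0, -60, 0, 0, 0, 200], [0, 0, -100, 0, 0, 0, 200], [0, 0, -140, 0, 0, 0, 200], [0, 0, -175, 0, 0, 0, 200], [0, 0, -180, 0, 0, 0, 200], [0, 0, -180, 0, 0, 0, 200], [0, 0, -180, 0, 0, 0, 200]]]}}

```text
clock: 15.27
tool_pos: [498.9, -392.6, 211.4]
ee_rot: [[0.155, 0.988, 0.001], [0.988, -0.155, -0.003], [-0.003, 0.002, -1.0]]
force: [-0.0, -0.2, -3.0]
gripper_width: 0.566
```

```bash
python3 - <<'E'
from h import *
go(430,-240,212,85);go(435,-70,212,89.2); go(553.5,-56,202,89.2); s=r.get_state(); print(s['tool_pos'],s['gripper_width'],s['force'])
E
```

```text
(430, -240, 212, 85) -> [140.1 -91.7  -1.1] [ 0.1  0.2 -3.9]
(435, -70, 212, 89.2) -> [ 308.8 -113.    -1.6] [ 0.1  0.2 -8.1]
(553.5, -56, 202, 89.2) -> [341.    1.9   8.5] [ 0.1  0.2 -8.1]
[ 498.93922609 -392.56109452  211.40300888] 0.5663400040694144 [-0.00973677 -0.22751319 -2.9704254 ]
```

{"api": "send_rows", "payload": {"series": [[[35, -23, -1, 0, 0, -1, 200], [70, -46, -1, 0, 0, -2, 200], [105, -69, -1, 0, 0, -3, 200], [140, -92, -1, 0, 0, -4, 200], [175, -98, -1, 0, 0, -5, 200], [210, -104, -1, 0, 0, -6, 200], [245, -110, -1, 0, 0, -8.1, 200], [280, -112, -1, 0, 0, -8.1, 200], [309, -112, -1, 0, 0, -8.1, 200], [320, -75, 0, 0, 0, -8.1, 200], [330, -38, 2, 0, 0, -8.1, 200], [341, 0, 2, 0, 0, -8.1, 200]]]}}

```text
clock: 16.27
tool_pos: [552.3, -54.6, 206.4]
ee_rot: [[0.013, 1.0, -0.002], [1.0, -0.013, -0.002], [-0.002, -0.002, -1.0]]
force: [-0.2, -1.0, -1.1]
gripper_width: 0.565
```

{"api": "send_rows", "payload": {"series": [[[0, 0, 0, 0, 0, 0, 200], [0, 0, 0, 0, 0, 0, 200], [0, 0, 0, 0, 0, 0, 200]]]}}

```text
clock: 16.52
tool_pos: [551.3, -54.5, 204.4]
ee_rot: [[0.013, 1.0, -0.006], [1.0, -0.013, -0.002], [-0.002, -0.006, -1.0]]
force: [0.3, 0.6, -1.2]
gripper_width: 0.562
```

```bash
python3 - <<'E'
from h import *
go(553.5,-56,168,89.2); s=r.get_state(); print(s['tool_pos'],s['gripper_width'],s['force'])
E
```

```text
(553.5, -56, 168, 89.2) -> [-1.4  2.4 36.3] [-0.3  0.1  0.1]
[551.27983258 -54.54614964 204.35972421] 0.5620401800524684 [ 0.33216545  0.6075307  -1.2144532 ]
```

{"api": "send_rows", "payload": {"series": [[[-1.4, 2, 10, -0.3, 0, 0, 200], [-1.4, 2, 20, -0.3, 0, 0, 200], [-1.4, 2, 30, -0.3, 0, 0, 200], [-1.4, 2, 36, -0.3, 0, 0, 200], [-1.4, 2, 36, -0.3, 0, 0, 200], [-1.4, 2, 38, -0.3, 0, 0, 200], [-1.4, 2, 41, -0.3, 0, 0, 200], [-1.4, 2, 41, -0.3, 0, 0, 200]]]}}

```text
clock: 17.18
tool_pos: [553.0, -56.0, 163.2]
ee_rot: [[0.013, 1.0, -0.0], [1.0, -0.013, -0.002], [-0.002, -0.0, -1.0]]
force: [0.7, -0.1, -1.2]
gripper_width: 0.565
```

{"api": "send_rows", "payload": {"series": [[[0, 0, 3, 0, 0, 0, 200], [0, 0, 6, 0, 0, 0, 200], [0, 0, 9, 0, 0, 0, 200], [0, 0, 9, 0, 0, 0, 200]]]}}

```text
clock: 17.52
tool_pos: [553.2, -56.1, 154.1]
ee_rot: [[0.013, 1.0, 0.0], [1.0, -0.013, -0.002], [-0.002, 0.0, -1.0]]
force: [1.2, 0.1, -0.5]
gripper_width: 0.568
```

{"api": "send_rows", "payload": {"series": [[[0, 0, 3, 0, 0, 0, 200], [0, 0, 6, 0, 0, 0, 200], [0, 0, 9, 0, 0, 0, 200], [0, 0, 12, 0, 0, 0, 200], [0, 0, 13, 0, 0, 0, 200], [0, 0, 13, 0, 0, 0, 200]]]}}

```text
clock: 18.02
tool_pos: [553.2, -56.1, 141.0]
ee_rot: [[0.013, 1.0, 0.0], [1.0, -0.013, -0.002], [-0.002, 0.0, -1.0]]
force: [0.0, 0.5, 1.6]
gripper_width: 0.564
```

{"api": "send_rows", "payload": {"series": [[[0, 0, 0, 0, 0, 0, 100], [0, 0, 0, 0, 0, 0, 40], [0, 0, 0, 0, 0, 0, 40], [0, 0, 0, 0, 0, 0, 40], [0, 0, -10, 0, 0, 0, 40], [0, 0, -40, 0, 0, 0, 40], [0, 0, -80, 0, 0, 0, 40], [0, -20, -120, 0, 0, 0, 40], [0, -60, -150, 0, 0, 0, 40], [20, -100, -180, 0, 0, 0, 40], [60, -120, -200, 0, 0, 0, 40], [100, -120, -220, 0, 0, 0, 40]]]}}

```text
clock: 19.02
tool_pos: [437.3, 22.6, 350.3]
ee_rot: [[0.016, 1.0, 0.002], [1.0, -0.016, -0.002], [-0.002, 0.002, -1.0]]
force: [0.8, 0.8, -0.0]
gripper_width: 0.843
```

{"api": "send_rows", "payload": {"series": [[[40, 0, 0, 0, 0, 0, 0], [80, 0, 0, 0, 0, 0, 0], [80, 0, 0, 0, 0, 0, 0]]]}}

```text
clock: 19.27
tool_pos: [437.6, 107.6, 351.5]
ee_rot: [[0.011, 1.0, 0.004], [1.0, -0.011, -0.001], [-0.001, 0.004, -1.0]]
force: [0.1, -0.0, -0.7]
gripper_width: 1.002
```

```bash
python3 - <<'E'
from h import *
c=cap('scene'); t=cap('top'); I=[outline(554,-56,89.2,135,129,59),outline(553.5,-56,89.2,130,120,50)]
a=over(c,[],(195,200,335,350),None); b=over(t,I,(325,145,380,275),None)
cv2.imwrite('pics/ov4.png',np.hstack([a[:520],b]))
s=r.get_state();print(s['tool_pos'],s['ee_rot'].round(3).tolist())
E
```

```text
[438.14918329 103.61761112 350.74890184] [[0.013, 1.0, 0.003], [1.0, -0.013, -0.002], [-0.002, 0.003, -1.0]]
```

View pics/ov4.png

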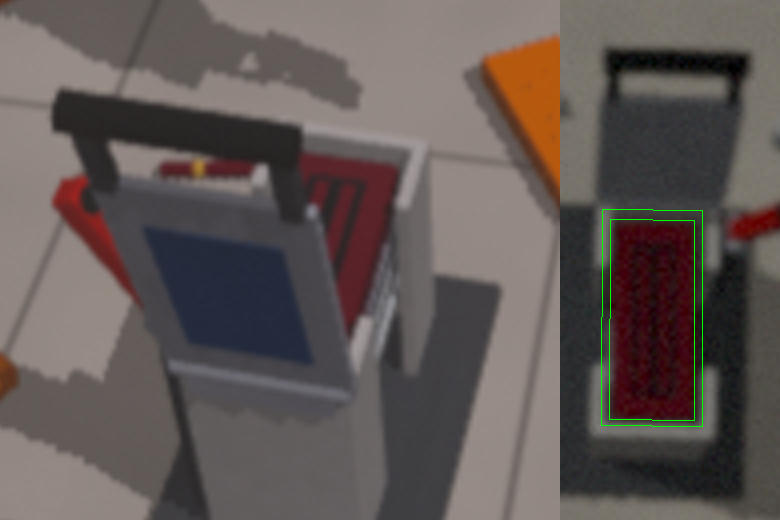

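The burgundy cassette is on top, below the rim, with steel under it. The bar is at about scene (239.5,230.5) and top (354.2,160.5). I'll triangulate it.

```bash
python3 - <<'E'
from h import *
c=cap('scene'); t=cap('top')
e1,d1=ray(c,[(239.3,230.)]); e2,d2=ray(t,[(353.7,160.2)]); d1,d2=d1[0],d2[0]
k=np.linalg.lstsq(np.c_[d1,-d2],e2-e1,rcond=None)[0]; A=e1+k[0]*d1;B=e2+k[1]*d2; print(A,B)
P=(A+B)/2; h=np.array([624-.5,139]); v=P[[0,2]]-h; print('r',np.hypot(*v),'ang',np.arctan2(v[1],-v[0]))
for a in (1.7,1.75,1.8,1.85,1.9):
    Q=[623.5-180*np.cos(a),-57.,139+180*np.sin(a)]; print(a,np.round(Q,0),proj(c,Q).round(1),proj(t,Q).round(1))
go(P[0],-57,P[2]+60,0)
E
```

```text
[654.4313265  -59.56299229 320.03978842] [655.00999802 -61.61502241 320.32623971]
r 183.85324130373147 ang 1.7414361915795402
1.7 [647. -57. 317.] [[243.3 227.2]] [[351.4 164.5]]
1.75 [656. -57. 316.] [[241.5 233.1]] [[351.4 160.5]]
1.8 [664. -57. 314.] [[239.7 239.4]] [[351.3 156.6]]
1.85 [673. -57. 312.] [[237.9 246. ]] [[351.1 152.9]]
1.9 [682. -57. 309.] [[236.2 252.8]] [[351.  149.3]]
(np.float64(654.7206622610016), -57, np.float64(380.183014065537), 0) -> [-155.6  218.8  -28.8] [ 0.2 -0.  89.1]
```

{"api": "send_rows", "payload": {"series": [[[0, 0, -5, 0, 0, 7, 120], [0, 0, -15, 0, 0, 14, 120], [0, 0, -25, 0, 0, 21, 120], [0, 0, -40, 0, 0, 28, 120], [-10, 20, -40, 0, 0, 35, 120], [-25, 50, -40, 0, 0, 42, 120], [-50, 80, -40, 0, 0, 49, 120], [-75, 110, -40, 0, 0, 56, 120], [-100, 140, -40, 0, 0, 63, 120], [-125, 170, -40, 0, 0, 70, 120], [-145, 195, -40, 0, 0, 77, 120], [-156, 215, -40, 0, 0, 84, 120]]]}}

```text
clock: 20.47
tool_pos: [651.9, -62.0, 390.5]
ee_rot: [[0.997, 0.078, 0.001], [0.078, -0.997, -0.003], [0.001, 0.003, -1.0]]
force: [0.1, -0.1, -0.0]
gripper_width: 0.533
```

```bash
python3 - <<'E'
from h import *
go(654.5,-58.5,370,-.8); go(654.5,-58.5,322,-.8); s=r.get_state(); print(s['tool_pos'],s['gripper_width'],s['ee_rot'].round(3).tolist())
E
```

```text
(654.5, -58.5, 370, -0.8) -> [ 2.9 -3.4 20.5] [ 0.2 -0.1  5.3]
(654.5, -58.5, 322, -0.8) -> [ 2.8 -3.5 68.5] [ 0.2 -0.1  5.3]
[651.88934198 -62.03003302 390.52010958] 0.5326785653131867 [[0.997, 0.078, 0.001], [0.078, -0.997, -0.003], [0.001, 0.003, -1.0]]
```

Reach is fine. I'll descend to the bar and close gently.

{"api": "send_rows", "payload": {"series": [[[2.8, -3.4, 10, 0, 0, 5.3, 120], [2.8, -3.4, 30, 0, 0, 5.3, 120], [2.8, -3.4, 50, 0, 0, 5.3, 120], [2.8, -3.4, 65, 0, 0, 5.3, 120], [2.8, -3.5, 68.5, 0, 0, 5.3, 120], [2.8, -3.5, 68.5, 0, 0, 5.3, 120]]]}}

```text
clock: 20.97
tool_pos: [654.1, -59.9, 321.3]
ee_rot: [[1.0, -0.016, -0.001], [-0.016, -1.0, -0.002], [-0.001, 0.002, -1.0]]
force: [-0.0, -0.4, 1.0]
gripper_width: 0.529
```

{"api": "send_rows", "payload": {"series": [[[0, 0, 0, 0, 0, 0, 160], [0, 0, 0, 0, 0, 0, 200], [0, 0, 0, 0, 0, 0, 255], [0, 0, 0, 0, 0, 0, 255], [0, 0, 0, 0, 0, 0, 255], [0, 0, 0, 0, 0, 0, 255]]], "squeeze": 40}}

```text
clock: 21.47
tool_pos: [654.3, -60.4, 322.6]
ee_rot: [[1.0, -0.016, 0.002], [-0.016, -1.0, -0.003], [0.002, 0.003, -1.0]]
force: [0.8, -3.5, 5.6]
gripper_width: 0.15
```

```bash
python3 - <<'E'
from h import *
s=r.get_state(); p=s['tool_pos']; R=np.array(s['ee_rot']); print(p,s['gripper_width'],s['force'],R.round(3).tolist())
# arc increments from the bar's present place; hinge x=623.5, radius 180
c=cap('scene'); over(c,[],(195,150,345,290),'bar.png')
a0=np.arccos(np.clip((623.5-p[0])/180,-1,1)); print('a0',a0)
for a in [1.65,1.55,1.45,1.35,1.25,1.15,1.05,.95,.85,.75,.65,.55,.45,.35,.25,.2,.15,.1,.07,.04,.02,0]:
    d=np.array([-180*(np.cos(a)-np.cos(a0)),0,180*(np.sin(a)-np.sin(a0))]); print(a,(R.T@d).round(1))
E
```

```text
[654.3374036  -60.44312228 322.6164339 ] 0.15015548901750791 [ 0.80538558 -3.45489855  5.59886061] [[1.0, -0.016, 0.002], [-0.016, -1.0, -0.003], [0.002, 0.003, -1.0]]
a0 1.7429645413058827
1.65 [-16.6   0.3  -2.1]
1.55 [-34.6   0.6  -2.7]
1.45 [-52.5   0.9  -1.4]
1.35 [-70.3   1.1   1.6]
1.25 [-87.6   1.4   6.4]
1.15 [-104.4    1.7   12.9]
1.05 [-120.4    1.9   21. ]
0.95 [-135.6    2.1   30.7]
0.85 [-149.7    2.3   41.9]
0.75 [-162.6    2.5   54.4]
0.65 [-174.2    2.6   68.1]
0.55 [-184.4    2.7   82.9]
0.45 [-193.1    2.8   98.7]
0.35 [-200.1    2.9  115.3]
0.25 [-205.4    2.9  132.5]
0.2 [-207.5    2.9  141.2]
0.15 [-209.     2.9  150.1]
0.1 [-210.2    2.9  159. ]
0.07 [-210.7    2.9  164.4]
0.04 [-211.     2.9  169.8]
0.02 [-211.1    2.9  173.4]
0 [-211.1    2.9  177. ]
```

View pics/bar.png

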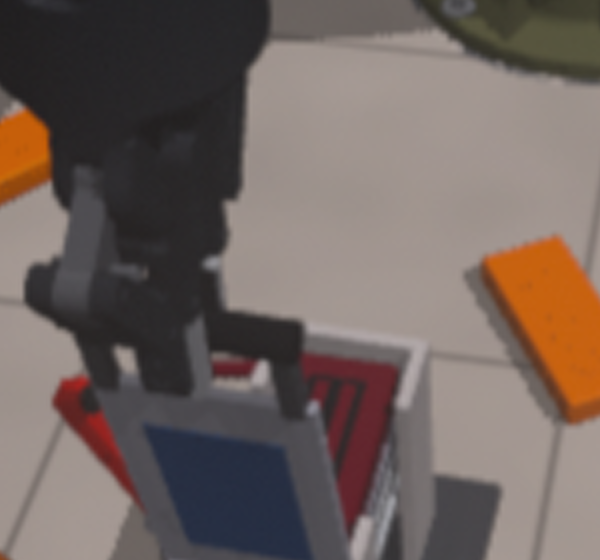

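The bar is pinched (12.8 mm). I'll lower it along the arc in measured stages.

{"api": "send_rows", "payload": {"series": [[[-8, 0, -1, 0, 0, 0, 255], [-17, 0, -2, 0, 0, 0, 255], [-26, 0, -2.5, 0, 0, 0, 255], [-35, 0, -2.7, 0, 0, 0, 255], [-44, 0, -2.2, 0, 0, 0, 255], [-52.5, 0, -1.4, 0, 0, 0, 255], [-61.5, 0, 0, 0, 0, 0, 255], [-70, 0, 1.6, 0, 0, 0, 255], [-79, 0, 4, 0, 0, 0, 255], [-87.6, 0, 6.4, 0, 0, 0, 255], [-96, 0, 9.5, 0, 0, 0, 255], [-104, 0, 13, 0, 0, 0, 255]]]}}

```text
clock: 22.52
tool_pos: [550.3, -57.4, 310.3]
ee_rot: [[1.0, -0.015, 0.004], [-0.015, -1.0, -0.001], [0.004, 0.001, -1.0]]
force: [3.9, 10.5, -1.9]
gripper_width: 0.144
```

```bash
cat >arc.py <<'E'
from h import *
import sys
s=r.get_state(); p=s['tool_pos']; R=np.array(s['ee_rot']); print(p,s['gripper_width'],s['force'])
dx,dz=(623.5-p[0]),p[2]-139-6; print('r',np.hypot(dx,dz),'ang',np.arctan2(dz,dx))
a0=np.arctan2(dz,dx)
for a in map(float,sys.argv[1:]):
    T=np.array([654.3-180*(np.cos(a)-np.cos(1.743)),0,322.6+180*(np.sin(a)-np.sin(1.743))])
    d=T-p; d[1]=-60.4-.0145*(T[0]-654.3)-p[1]; print(a,(R.T@d).round(1))
E
python3 arc.py 1.1 1.05 1.0 .95 .9 .85 .8 .75 .7 .65 .6 .55 .5
```

```text
[550.27318893 -57.35060932 310.25509763] 0.14437500585558533 [ 3.86849529 10.51550951 -1.94017337]
r 180.75235310181074 ang 1.1536837186842899
1.1 [-8.5  1.5  4.5]
1.05 [-16.4   1.5   8.8]
1.0 [-24.1   1.5  13.4]
0.95 [-31.6   1.5  18.5]
0.9 [-38.8   1.5  23.8]
0.85 [-45.7   1.5  29.6]
0.8 [-52.3   1.5  35.7]
0.75 [-58.7   1.5  42.1]
0.7 [-64.7   1.5  48.8]
0.65 [-70.3   1.5  55.8]
0.6 [-75.6   1.5  63.1]
0.55 [-80.5   1.5  70.6]
0.5 [-85.1   1.5  78.4]
```

{"api": "send_rows", "payload": {"series": [[[-8.5, -1, 4.5, 0, 0, 0, 255], [-16.4, -1, 8.8, 0, 0, 0, 255], [-24, -1.5, 13.4, 0, 0, 0, 255], [-31.6, -1.5, 18.5, 0, 0, 0, 255], [-38.8, -1.5, 23.8, 0, 0, 0, 255], [-45.7, -2, 29.6, 0, 0, 0, 255], [-52.3, -2, 35.7, 0, 0, 0, 255], [-58.7, -2, 42, 0, 0, 0, 255], [-64.7, -2, 49, 0, 0, 0, 255], [-70.3, -2, 56, 0, 0, 0, 255], [-75.6, -2, 63, 0, 0, 0, 255], [-80.5, -2, 70.6, 0, 0, 0, 255]]]}}

```text
clock: 23.52
tool_pos: [469.8, -53.9, 239.0]
ee_rot: [[1.0, -0.015, 0.005], [-0.015, -1.0, -0.001], [0.005, 0.001, -1.0]]
force: [5.8, 3.4, -1.9]
gripper_width: 0.145
```

```bash
python3 arc.py .5 .45 .4 .35 .3 .26 .22 .18 .15 .12 .1 .08 .06 .04 .02 0
```

```text
[469.82257274 -53.87533405 239.00518011] 0.14473444253479914 [ 5.84772744  3.41992743 -1.92509476]
r 180.14917578200567 ang 0.5489813586863367
0.5 [-4.3  3.8  7.4]
0.45 [-8.5  3.8 15.4]
0.4 [-12.2   3.8  23.6]
0.35 [-15.5   3.8  32. ]
0.3 [-18.5   3.8  40.5]
0.26 [-20.5   3.8  47.4]
0.22 [-22.2   3.8  54.4]
0.18 [-23.7   3.8  61.4]
0.15 [-24.6   3.8  66.7]
0.12 [-25.3   3.8  72.1]
0.1 [-25.8   3.8  75.7]
0.08 [-26.1   3.8  79.2]
0.06 [-26.4   3.8  82.8]
0.04 [-26.6   3.8  86.4]
0.02 [-26.7   3.8  90. ]
0.0 [-26.7   3.8  93.6]
```

{"api": "send_rows", "payload": {"series": [[[-4, -0.5, 7.4, 0, 0, 0, 255], [-8, -0.5, 15.4, 0, 0, 0, 255], [-11.5, -0.5, 23.6, 0, 0, 0, 255], [-14.8, -0.5, 32, 0, 0, 0, 255], [-17.7, -0.5, 40.5, 0, 0, 0, 255], [-19.7, -0.5, 47.4, 0, 0, 0, 255], [-21.3, -0.5, 54, 0, 0, 0, 255], [-22.8, -0.5, 60, 0, 0, 0, 255], [-23.7, -0.5, 65, 0, 0, 0, 255], [-24.4, -0.5, 69.5, 0, 0, 0, 255], [-25, -0.5, 73, 0, 0, 0, 255], [-25.2, -0.5, 76, 0, 0, 0, 255]]]}}

```text
clock: 24.52
tool_pos: [444.8, -52.9, 162.5]
ee_rot: [[1.0, -0.015, 0.004], [-0.015, -1.0, -0.0], [0.004, 0.0, -1.0]]
force: [-5.9, 3.2, 1.3]
gripper_width: 0.144
```

{"api": "send_rows", "payload": {"series": [[[0, 0, 3, 0, 0, 0, 255], [0, 0, 6, 0, 0, 0, 255], [0, 0, 9, 0, 0, 0, 255], [0, 0, 12, 0, 0, 0, 255], [0, 0, 14, 0, 0, 0, 255], [0, 0, 15, 0, 0, 0, 255]]]}}

```text
clock: 25.02
tool_pos: [443.8, -52.8, 146.6]
ee_rot: [[1.0, -0.015, 0.001], [-0.015, -1.0, 0.0], [0.001, -0.0, -1.0]]
force: [-10.4, 0.6, 0.3]
gripper_width: 0.147
```

```bash
python3 arc.py 0
```

```text
[443.8285913  -52.80121409 146.59483376] 0.14722465567483115 [-10.35356944   0.62241809   0.25937889]
r 179.67848674372522 ang 0.008876158362883007
0.0 [-0.3  4.5  1.3]
```

{"api": "send_rows", "payload": {"series": [[[-1, 0, 1.5, 0, 0, 0, 255], [-1, 0, 2.5, 0, 0, 0, 255], [-1, 0, 2.5, 0, 0, 0, 255]]]}}

```text
clock: 25.27
tool_pos: [443.7, -52.8, 144.3]
ee_rot: [[1.0, -0.015, 0.003], [-0.015, -1.0, -0.0], [0.003, 0.0, -1.0]]
force: [5.2, 2.0, -1.4]
gripper_width: 0.144
```

{"api": "send_rows", "payload": {"series": [[[0, 0, 1, 0, 0, 0, 255], [0, 0, 2.5, 0, 0, 0, 255], [0, 0, 2.5, 0, 0, 0, 255]]]}}

```text
clock: 25.52
tool_pos: [443.7, -52.8, 142.5]
ee_rot: [[1.0, -0.015, 0.003], [-0.015, -1.0, -0.0], [0.003, 0.0, -1.0]]
force: [-6.9, 3.2, 13.0]
gripper_width: 0.153
```

```bash
python3 - <<'E'
from h import *
c=cap('scene'); I=[outline(554,-56,89.2,141,140,78)]
over(c,I,(195,195,345,340),'shut.png')
E
```

```text
(no output)
```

View pics/shut.png

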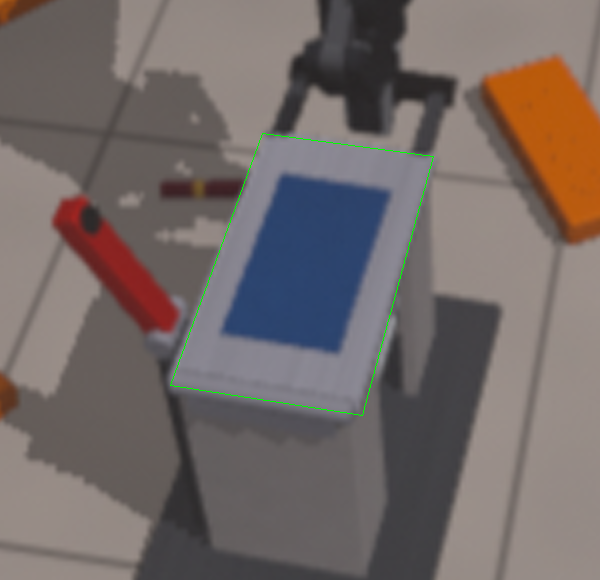

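The cover is shut: 13 N reaction, and its outline matches the plate at 141 mm. I'll release the bar, lift and go to the outside of the clamp, whose tip is at about scene (214,249).

{"api": "send_rows", "payload": {"series": [[[0, 0, 0, 0, 0, 0, 210], [0, 0, 0, 0, 0, 0, 170], [0, 0, 0, 0, 0, 0, 170], [0, 0, 0, 0, 0, 0, 170], [0, 0, -10, 0, 0, 0, 170], [0, 0, -40, 0, 0, 0, 170], [0, 0, -80, 0, 0, 0, 170], [0, 0, -115, 0, 0, 0, 255], [0, 40, -115, 0, 0, 0, 255], [0, 80, -115, 0, 0, 0, 255], [0, 120, -115, 0, 0, 0, 255], [0, 145, -115, 0, 0, 0, 255]]]}}

```text
clock: 26.57
tool_pos: [440.7, -200.7, 258.4]
ee_rot: [[1.0, -0.016, 0.004], [-0.016, -1.0, -0.001], [0.004, 0.001, -1.0]]
force: [0.9, 0.5, -0.4]
gripper_width: -0.0
```

```bash
python3 - <<'E'
from h import *
c=cap('scene')
for a in(2.0,2.1,2.2,2.3,2.4):
    P=[604,-101.6+72*np.cos(a),147+72*np.sin(a)]; print(a,np.round(P),proj(c,P).round(1))
print('pivot',proj(c,[604,-101.6,147]))
s=r.get_state();print(s['tool_pos'],s['gripper_width'],s['force'])
go(604,-200,250,-.8); go(604,-200,212,-.8)
over(c,[],(195,195,345,340),'pre.png')
E
```

```text
2.0 [ 604. -132.  212.] [[211.5 249.4]]
2.1 [ 604. -138.  209.] [[207.8 250.3]]
2.2 [ 604. -144.  205.] [[204.5 251.5]]
2.3 [ 604. -150.  201.] [[201.6 252.9]]
2.4 [ 604. -155.  196.] [[199.  254.7]]
pivot [[236.67504819 278.4368383 ]]
[ 440.58344052 -203.03303563  258.14834891] -0.001393765384369018 [-0.74338647 -2.45994726 -0.36693125]
(604, -200, 250, -0.8) -> [163.3  -6.    8.8] [ 0.1 -0.2 -0.2]
(604, -200, 212, -0.8) -> [163.2  -6.   46.8] [ 0.1 -0.2 -0.2]
```

{"api": "send_rows", "payload": {"series": [[[40, 0, 0, 0, 0, 0, 255], [80, 0, 0, 0, 0, 0, 255], [120, -2, 5, 0, 0, 0, 255], [155, -5, 10, 0, 0, 0, 255], [163, -6, 25, 0, 0, 0, 255], [163, -6, 42, 0, 0, 0, 255], [163, -6, 47, 0, 0, 0, 255], [163, -6, 47, 0, 0, 0, 255], [163, -6, 47, 0, 0, 0, 255]]]}}

```text
clock: 27.37
tool_pos: [603.7, -200.2, 212.9]
ee_rot: [[1.0, -0.018, 0.004], [-0.018, -1.0, -0.002], [0.004, 0.002, -1.0]]
force: [-0.1, -0.1, 0.2]
gripper_width: 0.0
```

```bash
python3 - <<'E'
from h import *
print(r.get_state()['tool_pos'])
for y,z in((-150,212),(-118.6,212),(-103.7,211.5),(-92.4,207),(-83,199.6),(-76.2,189.5),(-72.6,178)): go(604,y,z,-.8)
E
```

```text
[ 603.7295437  -200.16609419  212.91253277]
(604, -150, 212, -0.8) -> [ -0.6 -50.2   0.8] [ 0.1 -0.3 -0.2]
(604, -118.6, 212, -0.8) -> [ -1.2 -81.6   0.7] [ 0.1 -0.3 -0.2]
(604, -103.7, 211.5, -0.8) -> [ -1.5 -96.5   1.2] [ 0.1 -0.3 -0.2]
(604, -92.4, 207, -0.8) -> [  -1.7 -107.8    5.7] [ 0.1 -0.3 -0.2]
(604, -83, 199.6, -0.8) -> [  -1.9 -117.2   13.1] [ 0.1 -0.3 -0.2]
(604, -76.2, 189.5, -0.8) -> [  -2.1 -124.    23.2] [ 0.1 -0.3 -0.2]
(604, -72.6, 178, -0.8) -> [  -2.2 -127.6   34.7] [ 0.1 -0.3 -0.2]
```

{"api": "send_rows", "payload": {"series": [[[0, -20, 0, 0, 0, 0, 255], [-0.5, -40, 0, 0, 0, 0, 255], [-0.5, -52, 0, 0, 0, 0, 255], [-1, -60, 0, 0, 0, 0, 255], [-1, -68, 0, 0, 0, 0, 255], [-1, -75, 0, 0, 0, 0, 255], [-1.2, -82, 0.7, 0, 0, 0, 255], [-1.3, -89, 1, 0, 0, 0, 255], [-1.5, -96.5, 1.2, 0, 0, 0, 255], [-1.5, -96.5, 1.2, 0, 0, 0, 255]]]}}

```text
clock: 28.2
tool_pos: [603.9, -102.4, 211.3]
ee_rot: [[1.0, -0.017, 0.004], [-0.017, -1.0, -0.002], [0.004, 0.002, -1.0]]
force: [-1.1, 0.4, 0.5]
gripper_width: -0.001
```

{"api": "send_rows", "payload": {"series": [[[0, -6, 2, 0, 0, 0, 255], [0, -11, 4.5, 0, 0, 0, 255], [0, -16, 8, 0, 0, 0, 255], [0, -20.5, 12, 0, 0, 0, 255], [0, -24, 17, 0, 0, 0, 255], [0, -27, 22, 0, 0, 0, 255], [0, -29, 26, 0, 0, 0, 255], [0, -31, 30, 0, 0, 0, 255], [0, -31, 32, 0, 0, 0, 255], [0, -31, 32, 0, 0, 0, 255]]]}}

```text
clock: 29.03
tool_pos: [604.3, -71.3, 178.5]
ee_rot: [[1.0, -0.017, 0.003], [-0.017, -1.0, -0.001], [0.003, 0.001, -1.0]]
force: [-0.2, -0.5, 0.5]
gripper_width: -0.003
```

{"api": "send_rows", "payload": {"series": [[[0, 0, 1, 0, 0, 0, 255], [0, 0, 2, 0, 0, 0, 255], [0, 0, 2.5, 0, 0, 0, 255], [0, 0, 2.5, 0, 0, 0, 255]]]}}

```text
clock: 29.37
tool_pos: [604.5, -71.4, 177.9]
ee_rot: [[1.0, -0.017, 0.004], [-0.017, -1.0, -0.001], [0.004, 0.001, -1.0]]
force: [-7.0, 1.0, 14.4]
gripper_width: -0.002
```

```bash
python3 - <<'E'
from h import *
c=cap('scene'); over(c,[],(195,195,345,340),'clamp.png')
E
```

```text
(no output)
```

View pics/clamp.png

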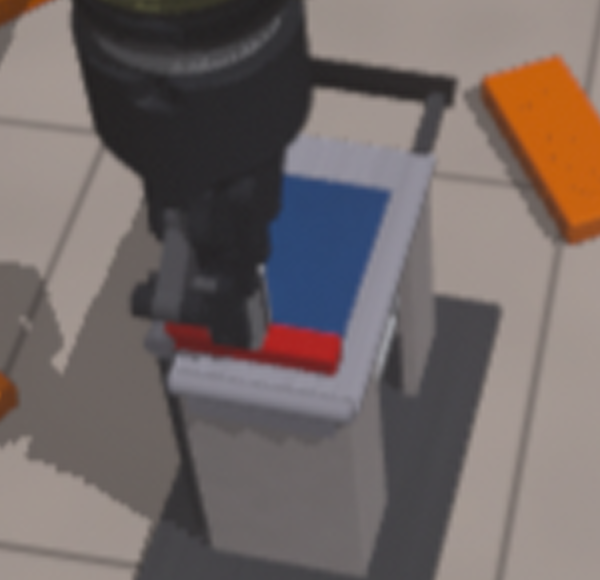

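The clamp is flat across the cover with a 14 N reaction, and the tip height fits 153 mm. I'll retreat straight up and check once more.

{"api": "send_rows", "payload": {"series": [[[0, 0, -10, 0, 0, 0, 255], [0, 0, -40, 0, 0, 0, 255], [0, 0, -80, 0, 0, 0, 255], [-30, 0, -120, 0, 0, 0, 255], [-70, -20, -150, 0, 0, 0, 255], [-110, -50, -150, 0, 0, 0, 255], [-140, -90, -150, 0, 0, 0, 255], [-140, -130, -150, 0, 0, 0, 255], [-140, -170, -150, 0, 0, 0, 255], [-140, -180, -150, 0, 0, 0, 255], [-140, -180, -150, 0, 0, 0, 255], [-140, -180, -150, 0, 0, 0, 255]]]}}

```text
clock: 30.42
tool_pos: [466.7, 112.4, 327.5]
ee_rot: [[1.0, -0.014, 0.005], [-0.014, -1.0, -0.001], [0.005, 0.001, -1.0]]
force: [-0.1, 0.1, -0.6]
gripper_width: -0.001
```

```bash
python3 - <<'E'
from h import *
c=cap('scene','end_full.png'); t=cap('top')
I=[outline(554,-56,89.2,141,140,78),outline(604,-101.6+36,89.2,153,14,72)]
a=over(c,I,(195,195,345,340),None); b=over(t,[],(160,140,420,300),None)
cv2.imwrite('pics/end.png',np.hstack([cv2.resize(a,(310,300)),cv2.resize(b,(488,300))]))
s=r.get_state();print(s['tool_pos'],s['force'],s['clock'])
E
```

```text
[467.09776879 110.73210958 327.25018748] [ 0.24204966 -0.20321145  0.21037631] 30.5167
```

View pics/end.png

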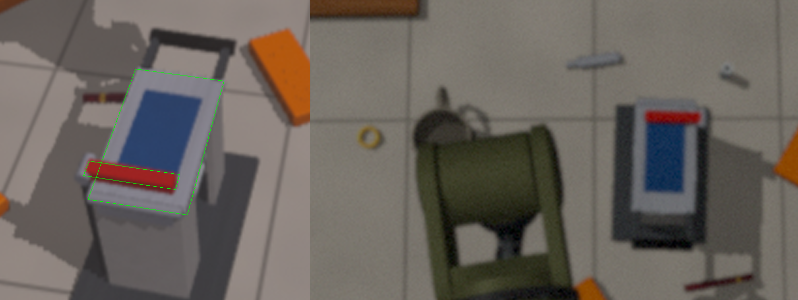

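The cover and clamp both match their shut outlines, and the bystanders are in place. Handing in.

```bash
python3 -c "
from station import r
print(r.hand_in())"
```

```text
the job is handed in; nothing more can be done
None
```

I put all three cassettes that were present into the magazine, shut the cover and swung the clamp down, then handed the job in at about 30.5 s on the robot's clock. No verdict came back.

- **Cassettes:** The white, steel and burgundy cassettes were stacked in that order, each pushed down before release. The last view before closing showed burgundy on top, centred and below the rim. The brass and teal cassettes were not on the table, and I left the three orange look-alikes alone.
- **Cover:** I held the bar all the way down, slowest at the end. Against the rim it gave a 13 N reaction, and the plate matched its shut outline in the camera view. On the way down I saw side forces on the tool of up to about 10 N, because my estimate of the hinge position was slightly off.
- **Clamp:** It ended flat across the cover with a 14 N reaction, and matched its clamped outline after I backed away.
- **Other checks:** The bystanders I could see in the final views looked unmoved. I did not measure them, and the small chopstick rest was not in the last crop I viewed. The tool read about zero force at the end, clear of everything.

No check failed.

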